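# Rock the pendulum gauge on the flip-down stake

### The job

Press the red pad of the sprung stake arm down until its catch holds the arm down by itself. Then pick up the blue angle gauge by its black handle, stand it level on top of the wooden crown of the stake, foot centred on the crown, and rock it over sideways there until its swinging pointer settles inside the red mark on the dial. Finish while still holding the gauge like that, its foot resting on the crown under light pressure, and leave the other things on the bench where they are.

Things in the scene. Friction and masses are not known exactly. Their poses are not given: they have to be found in the camera images.
- stake: Flip-down jeweller's stake, fixed to the bench. Grey base plate 110 mm wide, 16 thick, x -140 to +120 mm; origin under it on the bench. A sprung arm is hinged at x=+80, z=45 mm (axis along y) and runs to -x, raised by 0.295 rad; red pad at its free end, wooden crown halfway. Catch post 22 mm square, 57 tall at x=-60, y=+40 mm.
- bed_arm (a joint): Hinge of the sprung arm (rad): 0 = raised, grows as the pad is pressed; 0.29 = level, held by the catch with nobody touching; hard stop 0.33. Push to 0.30 or more to be sure it catches, else it springs up again; takes up to about 12 N at the pad. Once caught, the arm yields down (about 3.5 mm at the crown, to the stop) only if the crown is pushed with more than about 7 N.
- bed_pad (a point): Centre of the top of the red press pad, 40 (x) x 44 (y) mm, at the arm's free end, 185 mm from the hinge axis. Top about 118 mm above the bench raised, 65 mm latched, 59 mm at the stop. When level it is at x=-105 mm, y=0 of the stake; raised it lies at x=-91 mm, so it moves 14 mm to -x as it goes down.
- crown (a point): Top of the wooden crown, mid-length. Latched: 105 mm above the bench, at x=-20, y=0 of the stake. The crown is an uneven log 46 mm long in x: a round of radius 20 mm (axis 20 mm below this point) with a second of radius 12 mm grown into its +y side (axis 15 mm to +y, 17 mm below this point). A foot tipped towards +y rests on the first, beyond about 0.34 rad on the second.
- gauge: Pendulum angle gauge, 0.32 kg, loose, upright on the bench. Origin under its foot's centre, z up, x out of the white dial, which faces away from the robot (up to 0.4 rad askew). Aluminium foot 44 (x) x 100 (y) x 10 mm; blue plate 12 x 100 mm, z=10 to 102; black handle 20 (x) x 30 (y) mm, z=102 to 148 mm: grip from above across its 30 mm.
- pointer (a joint): Angle (rad) of the swinging black pointer, 66 mm long, pivoted 92 mm above the foot's underside, about the gauge's x axis. It hangs plumb: 0 with the gauge upright, positive towards the gauge's +y side, equal to how far the gauge's top is tipped towards +y. It swings for a second or so after a motion.
- mark (a joint): Angle (rad) of the red mark on the dial, same axis, sense and zero as the pointer. Set beforehand and stiff, between 0.2 and 0.42, always on the +y side: tip the gauge's top towards its +y side by this angle. Red bar 8.5 mm wide (0.07 rad each side of its middle), 47 to 69 mm from the pivot.
- pointer_tip (a point): Point on the pointer 64 mm from its pivot, near its tip.
- mark_tip (a point): Point on the middle of the red mark, 64 mm from the pivot.
- red_tin: Red box 70 x 70 x 55 mm, bystander; it and the gauge may swap sides of the stake. Origin under its centre.
- ring_cone: Steel ring mandrel standing upright, foot 60 mm across, 150 mm tall, bystander. Origin under its centre.
- hammer: Small hammer lying at the far side, 240 mm long, bystander.
- caliper: Steel caliper, 220 mm long, lying at the far side, bystander. Origin under the middle of its beam.
- doming_block: Brass cylinder 60 mm across, 60 mm tall, bystander. Origin under its centre.

How it is judged:
On the way, in this order (a step that is already met when the one before it is completed fails the run):
1. the stake arm is latched down and nothing of the robot touches it (value of joint bed_arm above 0.265 rad and contact force between each of the arm, the fingers and stake below 0.3 N), for 0.3 s.
2. the gripped gauge stands level (within 7 degrees) on the crown, foot centred within 30 mm (contact force between gauge and stake above 0.5 N and horizontal distance between gauge and crown below 0.03 m and contact force between the fingers and gauge above 3 N and value of joint bed_arm above 0.265 rad and angle between gauge's own z axis and vertical below 0.12 rad), for 0.2 s.
3. the gauge is rocked on the crown until the pointer rests in the red mark (all of step 1 and contact force between gauge and stake between 0.5 and 25 N and horizontal distance between gauge and crown below 0.03 m and contact force between the fingers and gauge above 3 N and height (world z) of gauge above 0.075 m and angle between the z axis of pointer_tip and the z axis of mark_tip, either way round below 0.07 rad and velocity of joint pointer between -0.4 and 0.4 rad/s), for 0.3 s.
At the end, for the whole second after the job is handed in: Fingers grip the gauge; its foot rests on the crown (0.5 to 25 N, foot centre within 30 mm of the crown's middle, over 75 mm above the bench); the pointer hangs still (under 0.4 rad/s) within 0.07 rad of the red mark's middle; the arm is latched (over 0.265 rad), untouched by the robot (all of step 3); the arm keeps its last pose, push and grip.
It fails at once if a bystander is pushed more than 40 mm (distance of any of red_tin, ring_cone, hammer, caliper, doming_block from where it was at the start of the episode above 0.04 m).
It fails at once if the gauge is knocked over (angle between gauge's own z axis and vertical above 1 rad).
It also fails if it takes over 64 s, if anything falls off the work surface, if the arm or the gripper's body presses on something with over 40 N, if the wrist force passes 120 N, or if a joint passes its speed limit or range.

### The arm

A 7-joint arm with a two-finger parallel gripper is mounted at the origin on the work surface. World frame = base frame: x ahead of the robot, y to its left, z up, the work surface at z = 0. Lengths are in m, angles in rad, forces in N, time in s.
With the tool pointing down it reaches from about 0.4 to 0.85 m from the base axis. Payload 4.5 kg.
Tool frame: the origin (TCP) lies midway between the tips of the shut fingers; the grasp point (between the pads) lies r.grip_point_offset behind it (r.grip_point_offset is the distance from the TCP to the grasp point, in m); z points along the fingers, y is the line along which they close (so a half turn about z gives the same grasp; the last joint's range is limited). The gripper opens to 88 mm and grips with 3 to 60 N. Pads are 18 mm wide; open, the fingers measure 123 mm over their backs; the gripper's body (75 mm by 187 mm) begins 45 mm behind the grasp point.
Start: joints at [-1.307, 0.689, -0.195, 1.565, 0.157, 0.902, -0.215], TCP at [0.142, 0.609, 0.239] pointing down, gripper open.
Joint ranges: [-3.01, 3.01], [-0.46, 2.08], [-1.47, 1.51], [0.13, 2.56], [-1, 4.14], [0.04, 2.09], [-2.66, 2.66]. Speed limits (rad/s): [2.57, 2.57, 3.14, 3.14, 3.14, 3.14, 3.14].

### API

Orientations are given as a unit quaternion [x, y, z, w].
In Python, from plant import r gives the robot as it stands.
- The arm moves only by the shell command python3 -m jog 'ROWS' [FORCE]. ROWS is JSON, a list of rows, each an object of numbers: "wx", "wy", "wz": the turn, a rotation vector about the world's x, y, z as a fraction of full scale; "dx", "dy", "dz": the shift along the world's x, y, z as a fraction of full scale; "hand": the closure, from 0 (fully open) to 1 (shut). In form: [{"wx": .., "wy": .., "wz": .., "dx": .., "dy": .., "dz": .., "hand": ..}, ...]. A call has 1 to 5 rows; each row shifts and turns the commanded pose from where the row before left it; what a row does not reach is not made up. Full scale, the value 1, is 0.25 m for a shift and 2 rad for a turn. A row lasts 1/12 s, in which the tool goes at most 41.7 mm and 7.16 degrees, less where a joint would pass 70% of its speed; a pose out of reach is approached as far as the arm can. A call with a number of a shift or a turn outside -1 to 1 is refused whole. A call with a gripper value outside its range is refused whole. The fingers move at their own pace and stop on an object; FORCE is the grip in N (left out, the last holds). Time passes only in rows, so rows that do not move let the fingers close. It gives the time, the measured TCP pose, the force, the opening and the grip force at its end, in the units of the state.
- r.get_state(): the state, without advancing time (a new reading comes with each control period).
- r.snapshot(name): name is "scene" or "top" or "wrist"; returns the picture (384x512x3 uint8, red, green, blue); there is no depth.
- r.camera_info(name): a dict with "mtx" (3x3 intrinsics, pixels), "R" (3x3) and "t" (3): a world point X has camera coordinates R X + t. Camera axes: x right, y down, z forward; pixel columns grow to the right and rows downward; lengths in m; the calibration is good to about 2 mm. A picture is of the moment at which its call begins: read the wrist's pose just before it. camera_info takes no time and is no camera call; for the wrist camera it gives the pose at the moment of the call.
- r.finish_job(): hands the job in; it is judged then, once.
Trained networks look in the newest picture that a camera, given by its name, has taken for a name from the list of things; names that differ only in an ending like _2 or _b are one class to them, and where a whole thing is asked for, a point or a joint stands for the part that bears it (a point fixed in the world has none). Each returns a list of dicts, best first, with "p" (0 to 1); they miss things now and then, are a little off and sometimes report something else, mostly with a low value. They report only what shows in the picture. A call takes as long as a camera call.
- r.search_frame(camera, query): "bbox" ([left, top, right, bottom] in pixels, round what is visible of it).
- r.masks_of(camera, query): "region" (384x512 bool, what is visible of it) and "bbox" ([left, top, right, bottom] in pixels, round what is visible of it).
The state is a dict: "clock": time; "q": joint angles; "qd": joint speeds; "joint_torque": joint torques, N m; "tool_pos": TCP position; "eef_rot": TCP orientation; "contact_force": force on the tool from outside, world axes, zero at the start; "moment": the same for the moment, N m; "opening": opening from 0.0 (shut) to 1.0 (fully open); "finger_force": force on a finger pad.
Only numpy, scipy, OpenCV 4.12 (cv2) and the standard library are available. Lean on these libraries where they do the work, as an engineer would, in place of code of your own. Each camera call takes 0.05 s, during which the arm holds its last target. There are 200 camera calls.

## Working session

There is one attempt and no reset: what is moved stays moved. The work goes in short steps, Python scripts to look and compute and a shell command to move; the robot and the scene stay as the last step left them, time stands still between calls to the robot, and variables do not carry over. Pictures are saved under pics/ and viewed, at most 10 in all, crops included, and the job is handed in when it is done.

```bash
ls; mkdir -p pics; cat > h.py <<'E'
import numpy as np, cv2
from plant import r
def ray(cam,uv):
    c=r.camera_info(cam);R=np.array(c["R"]);t=np.array(c["t"])
    d=R.T@np.linalg.solve(np.array(c["mtx"]),[uv[0],uv[1],1]);return -R.T@t,d
def at_z(cam,uv,z):
    o,d=ray(cam,uv);return o+d*(z-o[2])/d[2]
def proj(cam,X):
    c=r.camera_info(cam);p=np.array(c["mtx"])@(np.array(c["R"])@np.asarray(X,float)+np.array(c["t"]));return p[:2]/p[2]
def save(cam,n):
    im=r.snapshot(cam);cv2.imwrite(f"pics/{n}.png",cv2.cvtColor(im,cv2.COLOR_RGB2BGR));return im
def st():
    s=r.get_state();print({k:np.round(s[k],3).tolist() for k in("clock","tool_pos","eef_rot","contact_force","opening","finger_force","q")})
E
python3 - <<'E'
from h import *
a=save("scene","s0");b=save("top","t0")
cv2.imwrite("pics/st0.png",cv2.imread("pics/t0.png"))
for c in("scene","top"):
    k=r.camera_info(c);print(c,ray(c,(256,192)))
    for n in("stake","bed_pad","crown","gauge","red_tin","ring_cone","doming_block","mark","pointer"):
        print(n,[(round(d["p"],2),np.round(d["bbox"]).tolist()) for d in r.search_frame(c,n)][:2])
st();print(r.grip_point_offset)
E
```

```text
pics
scene (array([1.4277989 , 0.5853763 , 0.83929755]), array([-0.66238424, -0.46153705, -0.5904243 ]))
stake [(0.69, [218.0, 154.0, 283.0, 240.0])]
bed_pad [(0.79, [242.0, 160.0, 273.0, 215.0])]
crown [(0.73, [237.0, 154.0, 272.0, 215.0])]
gauge [(0.62, [325.0, 189.0, 363.0, 245.0]), (0.6, [341.0, 206.0, 341.0, 223.0])]
red_tin [(0.96, [180.0, 158.0, 213.0, 185.0])]
ring_cone [(0.76, [136.0, 152.0, 154.0, 192.0])]
doming_block [(0.94, [337.0, 272.0, 372.0, 313.0])]
mark []
pointer [(0.56, [338.0, 220.0, 341.0, 225.0]), (0.17, [239.0, 155.0, 270.0, 211.0])]
top (array([0.46979265, 0.0140061 , 1.09678927]), array([ 0.15988902, -0.0293773 , -0.98678945]))
stake [(0.63, [233.0, 174.0, 291.0, 276.0])]
bed_pad [(0.72, [247.0, 187.0, 282.0, 266.0])]
crown [(0.55, [249.0, 192.0, 282.0, 265.0])]
gauge [(0.85, [136.0, 229.0, 183.0, 257.0])]
red_tin [(0.82, [332.0, 220.0, 364.0, 250.0])]
ring_cone [(0.92, [364.0, 170.0, 392.0, 195.0])]
doming_block [(0.83, [104.0, 153.0, 131.0, 178.0]), (0.16, [136.0, 229.0, 186.0, 253.0])]
mark [(0.32, [334.0, 220.0, 367.0, 249.0])]
pointer []
{'clock': 1.0, 'tool_pos': [0.142, 0.609, 0.239], 'eef_rot': [0.115, 0.993, 0.0, -0.0], 'contact_force': [0.425, 1.193, 0.455], 'opening': 1.0, 'finger_force': 0.0, 'q': [-1.307, 0.689, -0.195, 1.565, 0.157, 0.903, -0.215]}
0.0187
```

View pics/s0.png

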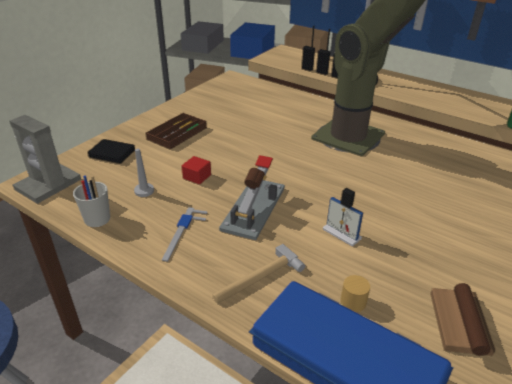

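View pics/t0.png

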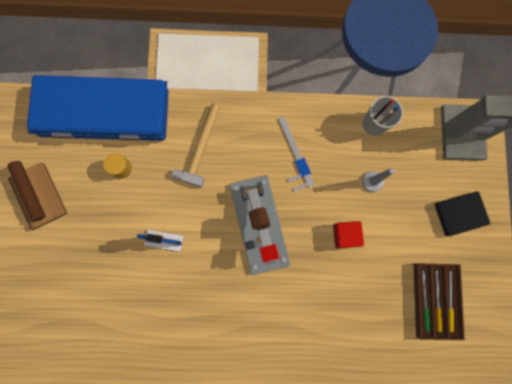

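The scene shows the stake at about (255,205), the gauge at (345,215) and the tin, cone and block clear of them. In the top view the stake is at (260,225), with its red pad nearer the robot, and the gauge is at (163,240).

```bash
python3 - <<'E'
from h import *
t=cv2.imread("pics/t0.png");s=cv2.imread("pics/s0.png")
c=np.zeros((600,800,3),np.uint8)
def put(im,x0,y0,w,h,k,X,Y):
    c[Y:Y+h*k,X:X+w*k]=cv2.resize(im[y0:y0+h,x0:x0+w],None,fx=k,fy=k,interpolation=cv2.INTER_CUBIC)
put(t,224,165,75,118,5,0,0)
put(t,130,222,60,40,6,400,0)
put(s,318,183,55,68,5,400,250)
cv2.imwrite("pics/c1.png",c)
print(at_z("top",(260,225),0.016),at_z("top",(163,240),0.1))
for n in("stake","gauge","bed_pad","crown","red_tin","ring_cone","doming_block","hammer","caliper"):
    r.snapshot("top") if n=="stake" else 0
    m=r.masks_of("top",n)
    if m:
        ys,xs=np.nonzero(m[0]["region"]);print(n,round(m[0]["p"],2),xs.mean().round(1),ys.mean().round(1),len(xs),at_z("top",(xs.mean(),ys.mean()),{"red_tin":.055,"doming_block":.06}.get(n,0.02)).round(3), np.round(cv2.minAreaRect(np.c_[xs,ys].astype(np.float32))[1:][1]),cv2.boxPoints(cv2.minAreaRect(np.c_[xs,ys].astype(np.float32))).round(1).tolist())
E
```

```text
[ 0.55349844 -0.03119639  0.016     ] [0.50357672 0.21375208 0.1       ]
stake 0.67 259.9 224.7 3809 [ 0.554 -0.031  0.02 ] 76.0 [[228.8000030517578, 183.6999969482422], [268.5, 173.89999389648438], [291.20001220703125, 265.70001220703125], [251.39999389648438, 275.5]]
gauge 0.61 162.4 239.9 633 [0.506 0.231 0.02 ] 9.0 [[136.5, 244.5], [139.10000610351562, 227.89999389648438], [183.10000610351562, 234.6999969482422], [180.60000610351562, 251.3000030517578]]
bed_pad 0.95 262.2 228.4 1126 [ 0.544 -0.037  0.02 ] 74.0 [[241.6999969482422, 192.3000030517578], [260.0, 187.0], [281.3999938964844, 260.6000061035156], [263.0, 265.8999938964844]]
crown 0.71 262.4 229.0 1107 [ 0.542 -0.038  0.02 ] 74.0 [[241.89999389648438, 192.3000030517578], [260.70001220703125, 187.0], [281.5, 260.79998779296875], [262.70001220703125, 266.1000061035156]]
red_tin 0.83 348.3 234.6 758 [ 0.531 -0.265  0.055] 84.0 [[332.5, 222.8000030517578], [361.70001220703125, 219.8000030517578], [364.3999938964844, 246.89999389648438], [335.20001220703125, 249.8000030517578]]
ring_cone 0.74 375.7 179.8 433 [ 0.688 -0.354  0.02 ] 83.0 [[361.6000061035156, 172.1999969482422], [393.70001220703125, 168.39999389648438], [396.1000061035156, 188.8000030517578], [364.0, 192.5]]
doming_block 0.77 117.9 165.6 507 [0.699 0.352 0.06 ] 34.0 [[100.5, 166.6999969482422], [112.19999694824219, 149.1999969482422], [135.5, 164.6999969482422], [123.80000305175781, 182.1999969482422]]
hammer 0.67 198.6 151.2 1011 [0.755 0.145 0.02 ] 18.0 [[170.89999389648438, 177.3000030517578], [197.39999389648438, 97.80000305175781], [228.60000610351562, 108.19999694824219], [202.10000610351562, 187.6999969482422]]
caliper 0.84 297.8 159.3 650 [ 0.741 -0.133  0.02 ] 77.0 [[274.79998779296875, 119.4000015258789], [297.1000061035156, 114.30000305175781], [313.70001220703125, 186.10000610351562], [291.3999938964844, 191.3000030517578]]
```

View pics/c1.png

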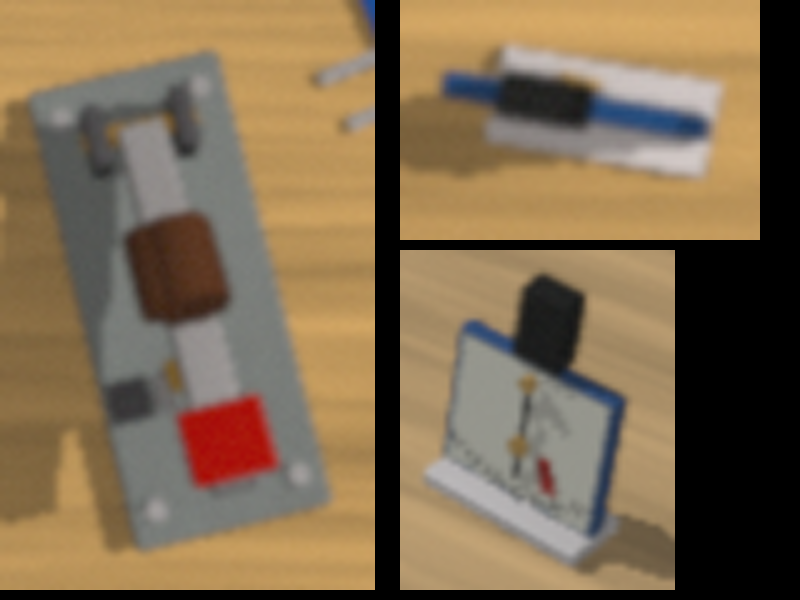

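```bash
cat >> h.py <<'E'
from scipy.optimize import least_squares
def Rz(a):return np.array([[np.cos(a),-np.sin(a),0],[np.sin(a),np.cos(a),0],[0,0,1]])
def fitpose(obs,x0):
    f=lambda p:np.concatenate([proj(c,Rz(p[2])@X+[p[0],p[1],0])-uv for c,X,uv in obs])
    s=least_squares(f,x0);return s.x,s.fun
E
python3 - <<'E'
from h import *
T=lambda u,v:(u/5+224,v/5+165)
S=[("top",X,T(*p)) for X,p in [((.12,.055,.016),(30,95)),((.12,-.055,.016),(213,52)),((-.14,-.055,.016),(330,500)),((-.14,.055,.016),(142,550))]]
p,f=fitpose(S,[.55,-.03,.2]);print("stake",p,f.round(1))
w=lambda X:Rz(p[2])@np.array(X)+[p[0],p[1],0]
for n,X in dict(padraised=(-.091,0,.118),pad=(-.105,0,.065),crown=(-.02,0,.105),post=(-.06,.04,.057)).items():
    print(n,w(X).round(4),proj("top",w(X)).round(1),((proj("top",w(X))-[224,165])*5).round())
G=lambda u,v:((u-400)/6+130,v/6+222)
C=lambda u,v:((u-400)/5+318,(v-250)/5+183)
O=[("top",X,G(*q)) for X,q in [((.022,.05,.01),(505,47)),((.022,-.05,.01),(720,85)),((-.022,-.05,.01),(705,177)),((-.022,.05,.01),(490,140))]]
g,f=fitpose(O,[.5,.23,-.2]);print("gauge top",g,f.round(1))
O2=[("scene",X,C(*q)) for X,q in [((.022,-.05,.0),(425,480)),((.022,.05,0),(577,563)),((.006,-.05,.102),(468,325)),((.006,.05,.102),(622,400))]]
g2,f=fitpose(O2,[.5,.23,-.2]);print("gauge scene",g2,f.round(1))
g3,f=fitpose(O+O2,[.5,.23,-.2]);print("both",g3,f.round(1))
wg=lambda X:Rz(g3[2])@np.array(X)+[g3[0],g3[1],0]
print("handle top pix",(proj("top",wg((0,0,.148)))-[130,222])*6+[400,0])
# mark angle on dial plane x~.007
def dial(uv):
    o,d=ray("scene",uv);n=Rz(g3[2])[:,0];P=wg((.008,0,0));k=n@(P-o)/(n@d);X=Rz(g3[2]).T@(o+k*d-[g3[0],g3[1],0]);return X
for q in [(529,384),(541,462),(551,492),(545,477),(516,470)]:
    X=dial(C(*q));print(q,X.round(4),"ang",np.arctan2(X[1],.092-X[2]).round(3))
s=r.masks_of("scene","x") if 0 else None
E
```

```text
stake [ 0.56567666 -0.02748536  0.26964498] [-1.  -0.5  0.6 -1.1  1.1  0.6 -0.7  0.8]
padraised [ 0.478  -0.0517  0.118 ] [269.5 252.7] [227. 438.]
pad [ 0.4645 -0.0555  0.065 ] [269.5 258.1] [227. 466.]
crown [ 0.5464 -0.0328  0.105 ] [262.1 225.1] [191. 301.]
post [ 0.4972 -0.0049  0.057 ] [250.2 245. ] [131. 400.]
gauge top [ 0.50485877  0.22849069 -0.14215001] [ 0.2 -0.2  0.6 -0.4 -0.   0.3 -0.7  0.3]
gauge scene [ 0.50187514  0.23282713 -0.13885449] [ 0.3 -0.1  0.2  0.5 -0.9 -1.   0.4  0.5]
both [ 0.50362843  0.23079558 -0.13427186] [-0.8  0.4 -0.4 -0.2 -0.8  0.6 -1.5  0.9 -0.7 -0.  -0.7  0.5 -1.9 -0.9
 -0.6  0.5]
handle top pix [530.38992525 102.15836665]
(529, 384) [ 0.008  -0.0012  0.0869] ang -0.237
(541, 462) [0.008  0.0133 0.0418] ang 0.258
(551, 492) [0.008  0.0221 0.026 ] ang 0.323
(545, 477) [0.008  0.0171 0.0336] ang 0.285
(516, 470) [ 0.008  -0.0007  0.0279] ang -0.011
```

The crop confirms the pad (228,440), the crown, and the gauge with its red mark on the right at roughly 0.3 rad. Moving above the pad with the gripper shut.

```bash
M='python3 -m jog'
$M '[{"dx":0.066,"dy":-0.132,"hand":1},{"dx":0.066,"dy":-0.132,"hand":1},{"dx":0.066,"dy":-0.132,"hand":1},{"dx":0.066,"dy":-0.132,"hand":1},{"dx":0.066,"dy":-0.132,"hand":1}]' 
$M '[{"dx":0.066,"dy":-0.132,"hand":1},{"dx":0.066,"dy":-0.132,"hand":1},{"dx":0.066,"dy":-0.132,"hand":1},{"dx":0.066,"dy":-0.132,"hand":1},{"dx":0.066,"dy":-0.132,"hand":1}]' 
$M '[{"dx":0.066,"dy":-0.132,"hand":1},{"dx":0.066,"dy":-0.132,"hand":1},{"dx":0.066,"dy":-0.132,"hand":1},{"dx":0.066,"dy":-0.132,"hand":1},{"dx":0.066,"dy":-0.132,"hand":1}]' 
$M '[{"dx":0.066,"dy":-0.132,"hand":1},{"dx":0.066,"dy":-0.132,"hand":1},{"dx":0.066,"dy":-0.132,"hand":1},{"dx":0.066,"dy":-0.132,"hand":1},{"dx":0.066,"dy":-0.132,"hand":1}]'
```

```text
invalid input
invalid input
invalid input
invalid input
```

```bash
python3 -m jog '[{"wx":0,"wy":0,"wz":0,"dx":0.066,"dy":-0.132,"dz":0,"hand":1}]'
```

```text
clock: 1.58
tool_pos: [0.1536, 0.5814, 0.2388]
eef_rot: [0.111, 0.994, 0.004, -0.003]
contact_force: [-0.3, 0.7, 0.6]
opening: 0.95
finger_force: 0.0
```

```bash
M='python3 -m jog'
for i in 1 2 3; do $M '[{"wx":0,"wy":0,"wz":0,"dx":0.066,"dy":-0.132,"dz":0,"hand":1},{"wx":0,"wy":0,"wz":0,"dx":0.066,"dy":-0.132,"dz":0,"hand":1},{"wx":0,"wy":0,"wz":0,"dx":0.066,"dy":-0.132,"dz":0,"hand":1},{"wx":0,"wy":0,"wz":0,"dx":0.066,"dy":-0.132,"dz":0,"hand":1},{"wx":0,"wy":0,"wz":0,"dx":0.066,"dy":-0.132,"dz":0,"hand":1}]' | grep -E 'tool|eef'; done
```

```text
tool_pos: [0.2419, 0.4091, 0.2389]
eef_rot: [0.115, 0.993, 0.0, 0.0]
tool_pos: [0.3245, 0.2442, 0.239]
eef_rot: [0.114, 0.993, 0.0, 0.0]
tool_pos: [0.4071, 0.0789, 0.239]
eef_rot: [0.115, 0.993, 0.0, 0.0]
```

```bash
M='python3 -m jog'
$M '[{"wx":0,"wy":0,"wz":0,"dx":0.064,"dy":-0.132,"dz":0,"hand":1},{"wx":0,"wy":0,"wz":0,"dx":0.064,"dy":-0.132,"dz":0,"hand":1},{"wx":0,"wy":0,"wz":0,"dx":0.064,"dy":-0.132,"dz":0,"hand":1},{"wx":0,"wy":0,"wz":0,"dx":0.064,"dy":-0.132,"dz":0,"hand":1},{"wx":0,"wy":0,"wz":0,"dx":0,"dy":0,"dz":-0.14,"hand":1}]' | grep tool
$M '[{"wx":0,"wy":0,"wz":0,"dx":0,"dy":0,"dz":-0.14,"hand":1},{"wx":0,"wy":0,"wz":0,"dx":0,"dy":0,"dz":-0.12,"hand":1},{"wx":0,"wy":0,"wz":0,"dx":0,"dy":0,"dz":0,"hand":1},{"wx":0,"wy":0,"wz":0,"dx":0,"dy":0,"dz":0,"hand":1}]'
```

```text
tool_pos: [0.4776, -0.0604, 0.2075]
clock: 3.58
tool_pos: [0.4696, -0.0513, 0.1382]
eef_rot: [0.114, 0.993, -0.0, -0.001]
contact_force: [-0.1, -0.9, 0.9]
opening: 0.006
finger_force: 0.0
```

```bash
python3 - <<'E'
from h import *
save("scene","s1")
a=cv2.imread("pics/s1.png")[130:260,190:330];cv2.imwrite("pics/c2.png",cv2.resize(a,None,fx=4,fy=4,interpolation=cv2.INTER_CUBIC))
E
```

```text
(no output)
```

View pics/c2.png

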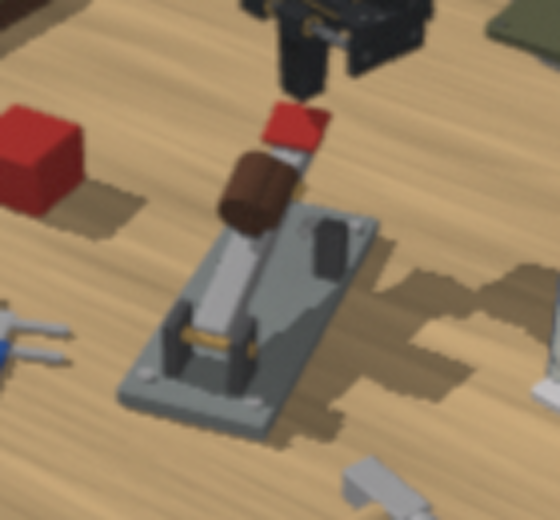

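The shut fingers (300,95) are above the red pad (297,125). Pressing.

```bash
M='python3 -m jog'
$M '[{"wx":0,"wy":0,"wz":0,"dx":0,"dy":0,"dz":-0.08,"hand":1},{"wx":0,"wy":0,"wz":0,"dx":0,"dy":0,"dz":-0.06,"hand":1},{"wx":0,"wy":0,"wz":0,"dx":0,"dy":0,"dz":-0.06,"hand":1},{"wx":0,"wy":0,"wz":0,"dx":0,"dy":0,"dz":-0.04,"hand":1},{"wx":0,"wy":0,"wz":0,"dx":0,"dy":0,"dz":-0.04,"hand":1}]' 
$M '[{"wx":0,"wy":0,"wz":0,"dx":0,"dy":0,"dz":-0.02,"hand":1},{"wx":0,"wy":0,"wz":0,"dx":0,"dy":0,"dz":-0.008,"hand":1},{"wx":0,"wy":0,"wz":0,"dx":0,"dy":0,"dz":0,"hand":1},{"wx":0,"wy":0,"wz":0,"dx":0,"dy":0,"dz":0,"hand":1}]'
```

```text
clock: 4.05
tool_pos: [0.4691, -0.0524, 0.0708]
eef_rot: [0.115, 0.993, -0.001, -0.001]
contact_force: [-5.4, -0.8, 7.3]
opening: 0.005
finger_force: 3.3
clock: 4.38
tool_pos: [0.4703, -0.0517, 0.0629]
eef_rot: [0.115, 0.993, -0.0, 0.0]
contact_force: [-4.1, -1.4, 5.1]
opening: 0.006
finger_force: 2.4
```

```bash
M='python3 -m jog'
$M '[{"wx":0,"wy":0,"wz":0,"dx":0,"dy":0,"dz":-0.012,"hand":1},{"wx":0,"wy":0,"wz":0,"dx":0,"dy":0,"dz":-0.006,"hand":1},{"wx":0,"wy":0,"wz":0,"dx":0,"dy":0,"dz":0,"hand":1}]'
```

```text
clock: 4.63
tool_pos: [0.4705, -0.0517, 0.0587]
eef_rot: [0.115, 0.993, -0.0, 0.001]
contact_force: [-5.1, -0.9, 17.2]
opening: 0.007
finger_force: 8.5
```

```bash
M='python3 -m jog'
$M '[{"wx":0,"wy":0,"wz":0,"dx":0,"dy":0,"dz":0.04,"hand":1},{"wx":0,"wy":0,"wz":0,"dx":0,"dy":0,"dz":0.14,"hand":0},{"wx":0,"wy":0,"wz":0,"dx":0,"dy":0,"dz":0.16,"hand":0},{"wx":0,"wy":0,"wz":0,"dx":0,"dy":0,"dz":0.16,"hand":0},{"wx":0,"wy":0,"wz":0,"dx":0,"dy":0,"dz":0.16,"hand":0}]' 
python3 - <<'E'
from h import *
save("scene","s2")
a=cv2.imread("pics/s2.png")[130:260,190:330];cv2.imwrite("pics/c3.png",cv2.resize(a,None,fx=4,fy=4,interpolation=cv2.INTER_CUBIC))
E
```

```text
clock: 5.05
tool_pos: [0.4716, -0.0508, 0.225]
eef_rot: [0.114, 0.993, 0.001, 0.002]
contact_force: [0.9, -0.9, -0.2]
opening: 0.285
finger_force: 0.0
```

View pics/c3.png

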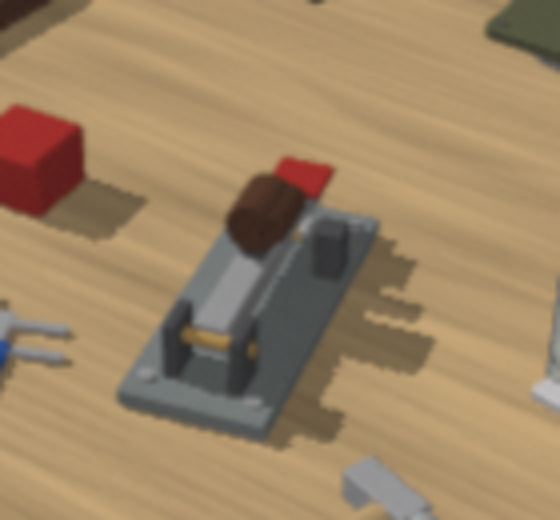

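The arm has stayed down: the pad is now at (305,175), level with the crown. Moving over the gauge.

```bash
M='python3 -m jog'
for i in 1 2; do $M '[{"wx":0,"wy":0,"wz":0.011,"dx":0.017,"dy":0.14,"dz":0,"hand":0},{"wx":0,"wy":0,"wz":0.011,"dx":0.017,"dy":0.14,"dz":0,"hand":0},{"wx":0,"wy":0,"wz":0.011,"dx":0.017,"dy":0.14,"dz":0,"hand":0},{"wx":0,"wy":0,"wz":0.011,"dx":0.017,"dy":0.14,"dz":0,"hand":0}]' >/dev/null;done
$M '[{"wx":0,"wy":0,"wz":0,"dx":0,"dy":0,"dz":0,"hand":0},{"wx":0,"wy":0,"wz":0,"dx":0,"dy":0,"dz":0,"hand":0}]'
python3 - <<'E'
from h import *
save("wrist","w0")
print(ray("wrist",(256,192)))
for z,x,y in((.148,0,0),(.01,.022,.05),(.01,.022,-.05)):
    print(proj("wrist",Rz(-.14)@[x,y,z]+[.504,.23,0]))
E
```

```text
clock: 5.93
tool_pos: [0.5048, 0.2324, 0.223]
eef_rot: [0.025, 1.0, 0.002, 0.001]
contact_force: [-0.6, -0.7, -0.4]
opening: 1.001
finger_force: 0.0
(array([0.42095632, 0.23485921, 0.36849831]), array([ 0.30933171, -0.03042806, -0.95070621]))
[259.19851123 203.92440301]
[293.20658162 186.85824558]
[222.56240306 180.95801431]
```

View pics/w0.png

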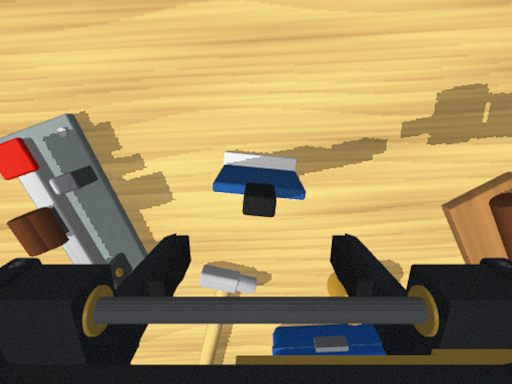

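The wrist view shows the handle top at (259,206), where predicted. Turning back 0.09 rad, descending and gripping.

```bash
M='python3 -m jog'
$M '[{"wx":0,"wy":0,"wz":-0.022,"dx":-0.003,"dy":-0.008,"dz":-0.1,"hand":0},{"wx":0,"wy":0,"wz":-0.023,"dx":0,"dy":0,"dz":-0.1,"hand":0},{"wx":0,"wy":0,"wz":0,"dx":0,"dy":0,"dz":-0.1,"hand":0},{"wx":0,"wy":0,"wz":0,"dx":0,"dy":0,"dz":-0.1,"hand":0},{"wx":0,"wy":0,"wz":0,"dx":0,"dy":0,"dz":-0.056,"hand":0}]'
$M '[{"wx":0,"wy":0,"wz":0,"dx":0,"dy":0,"dz":0,"hand":0},{"wx":0,"wy":0,"wz":0,"dx":0,"dy":0,"dz":0,"hand":0.5},{"wx":0,"wy":0,"wz":0,"dx":0,"dy":0,"dz":0,"hand":1},{"wx":0,"wy":0,"wz":0,"dx":0,"dy":0,"dz":0,"hand":1},{"wx":0,"wy":0,"wz":0,"dx":0,"dy":0,"dz":0,"hand":1}]' 30
$M '[{"wx":0,"wy":0,"wz":0,"dx":0,"dy":0,"dz":0,"hand":1},{"wx":0,"wy":0,"wz":0,"dx":0,"dy":0,"dz":0,"hand":1},{"wx":0,"wy":0,"wz":0,"dx":0,"dy":0,"dz":0,"hand":1},{"wx":0,"wy":0,"wz":0,"dx":0,"dy":0,"dz":0,"hand":1}]' 40
```

```text
clock: 6.4
tool_pos: [0.5033, 0.224, 0.1064]
eef_rot: [0.073, 0.997, -0.001, -0.001]
contact_force: [0.2, -0.2, 0.2]
opening: 1.0
finger_force: 0.0
clock: 6.82
tool_pos: [0.5044, 0.2267, 0.1095]
eef_rot: [0.072, 0.997, 0.001, 0.001]
contact_force: [-1.0, -0.3, -0.7]
opening: 0.724
finger_force: 0.0
clock: 7.15
tool_pos: [0.5039, 0.2272, 0.1085]
eef_rot: [0.072, 0.997, 0.001, 0.0]
contact_force: [0.2, 2.2, 1.4]
opening: 0.419
finger_force: 1.0
```

```bash
M='python3 -m jog'
$M '[{"wx":0,"wy":0,"wz":0,"dx":0,"dy":0,"dz":0,"hand":1},{"wx":0,"wy":0,"wz":0,"dx":0,"dy":0,"dz":0,"hand":1},{"wx":0,"wy":0,"wz":0,"dx":0,"dy":0,"dz":0,"hand":1},{"wx":0,"wy":0,"wz":0,"dx":0,"dy":0,"dz":0,"hand":1}]' 40
$M '[{"wx":0,"wy":0,"wz":0,"dx":0,"dy":0,"dz":0.02,"hand":1},{"wx":0,"wy":0,"wz":0,"dx":0,"dy":0,"dz":0.08,"hand":1},{"wx":0,"wy":0,"wz":0,"dx":0,"dy":0,"dz":0.12,"hand":1},{"wx":0,"wy":0,"wz":0,"dx":0,"dy":0,"dz":0.12,"hand":1},{"wx":0,"wy":0,"wz":0,"dx":0,"dy":0,"dz":0.12,"hand":1}]' 40
$M '[{"wx":0,"wy":0,"wz":0,"dx":0,"dy":0,"dz":0.12,"hand":1},{"wx":0,"wy":0,"wz":0,"dx":0,"dy":0,"dz":0,"hand":1},{"wx":0,"wy":0,"wz":0,"dx":0,"dy":0,"dz":0,"hand":1},{"wx":0,"wy":0,"wz":0,"dx":0,"dy":0,"dz":0,"hand":1}]' 40
```

```text
clock: 7.48
tool_pos: [0.5033, 0.2264, 0.108]
eef_rot: [0.072, 0.997, -0.0, -0.0]
contact_force: [-0.2, 0.3, -0.9]
opening: 0.338
finger_force: 39.8
clock: 7.9
tool_pos: [0.5028, 0.2257, 0.2242]
eef_rot: [0.072, 0.997, -0.001, -0.001]
contact_force: [0.2, -0.9, -3.4]
opening: 0.335
finger_force: 39.8
clock: 8.23
tool_pos: [0.5026, 0.2256, 0.2521]
eef_rot: [0.072, 0.997, -0.001, -0.001]
contact_force: [0.1, -0.4, -3.4]
opening: 0.338
finger_force: 39.9
```

```bash
M='python3 -m jog'
python3 - <<'E'
from h import *
r.snapshot("top");r.snapshot("top")
im=save("top","t2").astype(int)
R,G,B=im[...,0],im[...,1],im[...,2]
m=(R>G*1.35)&(R<140)&(R>30)&(B<70); m[:200]=0;m[250:]=0;m[:,:245]=0;m[:,280:]=0
ys,xs=np.nonzero(m);print(len(xs),xs.mean(),ys.mean(),xs.min(),xs.max(),ys.min(),ys.max())
w=lambda X:Rz(.2696)@np.array(X)+[.5657,-.0275,0]
for X in [(.003,0,.105),(-.043,0,.105),(-.02,.027,.088),(-.02,-.02,.085),(-.105,0,.065)]:print(proj("top",w(X)).round(1))
p=(R>140)&(G<60);p[:,:240]=0;p[:,300:]=0;ys,xs=np.nonzero(p);print("pad",len(xs),xs.mean(),ys.mean())
E
for i in 1 2 3; do $M '[{"wx":0,"wy":0,"wz":0.0228,"dx":0.0195,"dy":-0.115,"dz":0,"hand":1},{"wx":0,"wy":0,"wz":0.0228,"dx":0.0195,"dy":-0.115,"dz":0,"hand":1},{"wx":0,"wy":0,"wz":0.0228,"dx":0.0195,"dy":-0.115,"dz":0,"hand":1}]' 40 >/dev/null;done
$M '[{"wx":0,"wy":0,"wz":0,"dx":0,"dy":0,"dz":0,"hand":1},{"wx":0,"wy":0,"wz":0,"dx":0,"dy":0,"dz":0,"hand":1},{"wx":0,"wy":0,"wz":0,"dx":0,"dy":0,"dz":0,"hand":1}]'
```

```text
270 260.0111111111111 225.37037037037038 251 269 216 235
[259.9 216.3]
[264.4 234. ]
[251.6 228.2]
[269.3 223.8]
[269.5 258.1]
pad 216 268.3611111111111 257.6388888888889
clock: 9.38
tool_pos: [0.5469, -0.0316, 0.2523]
eef_rot: [-0.133, 0.991, 0.001, -0.001]
contact_force: [0.2, 0.5, -3.1]
opening: 0.34
finger_force: 39.9
```

```bash
M='python3 -m jog'
$M '[{"wx":0,"wy":0,"wz":0,"dx":0,"dy":0,"dz":-0.06,"hand":1},{"wx":0,"wy":0,"wz":0,"dx":0,"dy":0,"dz":-0.05,"hand":1},{"wx":0,"wy":0,"wz":0,"dx":0,"dy":0,"dz":-0.03,"hand":1},{"wx":0,"wy":0,"wz":0,"dx":0,"dy":0,"dz":0,"hand":1}]'
$M '[{"wx":0,"wy":0,"wz":0,"dx":0,"dy":0,"dz":-0.006,"hand":1},{"wx":0,"wy":0,"wz":0,"dx":0,"dy":0,"dz":-0.004,"hand":1},{"wx":0,"wy":0,"wz":0,"dx":0,"dy":0,"dz":0,"hand":1},{"wx":0,"wy":0,"wz":0,"dx":0,"dy":0,"dz":0,"hand":1}]'
```

```text
clock: 9.72
tool_pos: [0.546, -0.0308, 0.2165]
eef_rot: [-0.134, 0.991, 0.001, -0.002]
contact_force: [-0.4, -0.6, -3.8]
opening: 0.338
finger_force: 39.9
clock: 10.05
tool_pos: [0.5478, -0.032, 0.2163]
eef_rot: [-0.133, 0.991, -0.0, 0.001]
contact_force: [-0.4, 0.6, -2.9]
opening: 0.337
finger_force: 39.9
```

```bash
M='python3 -m jog'
for i in 1 2 ; do $M '[{"wx":0,"wy":0,"wz":0,"dx":0,"dy":0,"dz":-0.006,"hand":1},{"wx":0,"wy":0,"wz":0,"dx":0,"dy":0,"dz":0,"hand":1},{"wx":0,"wy":0,"wz":0,"dx":0,"dy":0,"dz":0,"hand":1}]' | grep -E "tool|cont";done
```

```text
tool_pos: [0.5475, -0.0322, 0.2143]
contact_force: [0.1, 0.5, -2.9]
tool_pos: [0.5474, -0.0322, 0.2127]
contact_force: [-0.4, 0.5, -3.3]
```

```bash
M='python3 -m jog'
for i in 1 2 ; do $M '[{"wx":0,"wy":0,"wz":0,"dx":0,"dy":0,"dz":-0.006,"hand":1},{"wx":0,"wy":0,"wz":0,"dx":0,"dy":0,"dz":0,"hand":1},{"wx":0,"wy":0,"wz":0,"dx":0,"dy":0,"dz":0,"hand":1}]' | grep -E "tool|cont";done
```

```text
tool_pos: [0.5476, -0.0321, 0.2123]
contact_force: [-2.8, 0.4, 7.0]
tool_pos: [0.547, -0.0323, 0.2109]
contact_force: [-4.0, -0.6, 9.2]
```

Contact. Easing the push a little and holding, then measuring the mark while the gauge is level.

```bash
M='python3 -m jog'
$M '[{"wx":0,"wy":0,"wz":0,"dx":0,"dy":0,"dz":0.003,"hand":1},{"wx":0,"wy":0,"wz":0,"dx":0,"dy":0,"dz":0,"hand":1},{"wx":0,"wy":0,"wz":0,"dx":0,"dy":0,"dz":0,"hand":1},{"wx":0,"wy":0,"wz":0,"dx":0,"dy":0,"dz":0,"hand":1},{"wx":0,"wy":0,"wz":0,"dx":0,"dy":0,"dz":0,"hand":1}]'
cat > m.py <<'E'
from h import *
def dialpts(uv,F,yaw,th):
    c,s=np.cos(th),np.sin(th);A=Rz(yaw)@np.array([[1,0,0],[0,c,s],[0,-s,c]])
    o,d=ray("scene",uv);P=F+A@[.008,0,0];n=A[:,0];k=n@(P-o)/(n@d);return A.T@(o+k*d-F)
def meas(F,yaw,th,name):
    im=save("scene",name).astype(int);A=Rz(yaw)@np.array([[1,0,0],[0,np.cos(th),np.sin(th)],[0,-np.sin(th),np.cos(th)]])
    pc=proj("scene",F+A@[.008,0,.06]).round().astype(int);print("centre",pc,"pivot",proj("scene",F+A@[.008,0,.092]).round(1))
    x0,y0=pc-[25,32]
    cr=im[y0:y0+64,x0:x0+50];cv2.imwrite(f"pics/{name}c.png",cv2.resize(cr[...,::-1].astype(np.uint8),None,fx=9,fy=9,interpolation=cv2.INTER_CUBIC))
    red=np.clip(cr[...,0]-np.maximum(cr[...,1],cr[...,2])-35,0,None).astype(float)
    red[:10]=0;ys,xs=np.nonzero(red)
    Q=[];W=[]
    for x,y in zip(xs,ys):
        X=dialpts((x+x0,y+y0),F,yaw,th)
        if abs(X[1])<.045 and .01<X[2]<.09:Q.append(X);W.append(red[y,x])
    Q=np.array(Q);W=np.array(W);c=(Q*W[:,None]).sum(0)/W.sum()
    print(len(W),"red at",c.round(4),"angle",np.arctan2(c[1],.092-c[2]).round(3),"radius",np.hypot(c[1],.092-c[2]).round(4))
E
python3 - <<'E'
from m import *
s=r.get_state();p=np.array(s["tool_pos"]);meas(np.array([p[0],p[1],.104]),.267,0,"d0")
E
```

```text
clock: 11.47
tool_pos: [0.5474, -0.0321, 0.2118]
eef_rot: [-0.133, 0.991, -0.0, 0.0]
contact_force: [-3.1, -1.3, 8.1]
opening: 0.336
finger_force: 39.9
centre [254 161] pivot [254.4 150.6]
15 red at [0.008  0.0168 0.0377] angle 0.3 radius 0.0569
```

View pics/d0c.png

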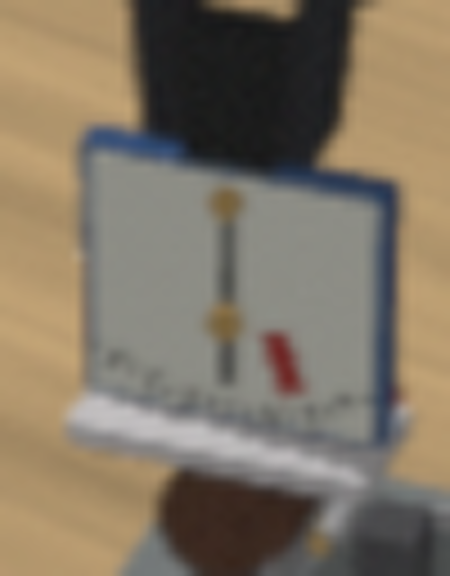

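The crop shows the pointer hanging at 0 and the red bar at (282,362), 0.30 rad. The foot is level on the crown. Rocking by 0.30 rad with a rolling path.

```bash
M='python3 -m jog'
$M '[{"wx":-0.0241,"wy":-0.0067,"wz":0,"dx":-0.0057,"dy":0.0206,"dz":-0.0004,"hand":1},{"wx":0,"wy":0,"wz":0,"dx":0,"dy":0,"dz":0,"hand":1},{"wx":-0.0241,"wy":-0.0067,"wz":0,"dx":-0.0057,"dy":0.0206,"dz":-0.0013,"hand":1},{"wx":0,"wy":0,"wz":0,"dx":0,"dy":0,"dz":0,"hand":1},{"wx":-0.0241,"wy":-0.0067,"wz":0,"dx":-0.0057,"dy":0.0206,"dz":-0.0022,"hand":1}]'
$M '[{"wx":0,"wy":0,"wz":0,"dx":0,"dy":0,"dz":0,"hand":1},{"wx":0,"wy":0,"wz":0,"dx":0,"dy":0,"dz":0,"hand":1}]'
```

```text
clock: 11.93
tool_pos: [0.545, -0.0181, 0.211]
eef_rot: [-0.13, 0.989, -0.075, 0.012]
contact_force: [-0.9, 0.9, 5.8]
opening: 0.336
finger_force: 40.0
clock: 12.1
tool_pos: [0.5444, -0.014, 0.2108]
eef_rot: [-0.134, 0.988, -0.073, 0.012]
contact_force: [-1.9, 2.9, 5.7]
opening: 0.339
finger_force: 40.0
```

```bash
M='python3 -m jog'
$M '[{"wx":-0.0241,"wy":-0.0067,"wz":0,"dx":-0.0057,"dy":0.0206,"dz":-0.0031,"hand":1},{"wx":0,"wy":0,"wz":0,"dx":0,"dy":0,"dz":0,"hand":1},{"wx":-0.0241,"wy":-0.0067,"wz":0,"dx":-0.0057,"dy":0.0206,"dz":-0.004,"hand":1},{"wx":0,"wy":0,"wz":0,"dx":0,"dy":0,"dz":0,"hand":1},{"wx":-0.0241,"wy":-0.0067,"wz":0,"dx":-0.0057,"dy":0.0206,"dz":-0.0048,"hand":1}]'
for i in 1 2 3; do $M '[{"wx":0,"wy":0,"wz":0,"dx":0,"dy":0,"dz":0,"hand":1},{"wx":0,"wy":0,"wz":0,"dx":0,"dy":0,"dz":0,"hand":1},{"wx":0,"wy":0,"wz":0,"dx":0,"dy":0,"dz":0,"hand":1},{"wx":0,"wy":0,"wz":0,"dx":0,"dy":0,"dz":0,"hand":1},{"wx":0,"wy":0,"wz":0,"dx":0,"dy":0,"dz":0,"hand":1}]'; done
python3 - <<'E'
from m import *
from scipy.spatial.transform import Rotation as Ro
s=r.get_state();A=Ro.from_quat(s["eef_rot"]).as_matrix();u=-A[:,2];F=np.array(s["tool_pos"])-.108*u
th=np.arccos(u[2]);print("tilt",th,"F",F.round(4),"F-crown",(F[:2]-[.5464,-.0328]).round(4))
meas(F,.267,th,"d1")
E
```

```text
clock: 12.52
tool_pos: [0.5406, -0.0021, 0.2078]
eef_rot: [-0.13, 0.98, -0.147, 0.022]
contact_force: [-0.9, 3.7, 6.2]
opening: 0.336
finger_force: 40.0
clock: 12.93
tool_pos: [0.5398, 0.0015, 0.207]
eef_rot: [-0.132, 0.98, -0.145, 0.022]
contact_force: [-2.1, 5.9, 6.1]
opening: 0.334
finger_force: 40.0
clock: 13.35
tool_pos: [0.5399, 0.0015, 0.207]
eef_rot: [-0.132, 0.98, -0.145, 0.022]
contact_force: [-2.3, 5.2, 6.5]
opening: 0.333
finger_force: 40.1
clock: 13.77
tool_pos: [0.5398, 0.0015, 0.207]
eef_rot: [-0.132, 0.98, -0.145, 0.022]
contact_force: [-2.3, 5.6, 5.5]
opening: 0.341
finger_force: 40.1
tilt 0.29500530412325915 F [ 0.5486 -0.0287  0.1037] F-crown [0.0022 0.0041]
centre [261 163] pivot [264.6 154.4]
10 red at [0.008  0.0188 0.0351] angle 0.319 radius 0.0599
```

View pics/d1c.png

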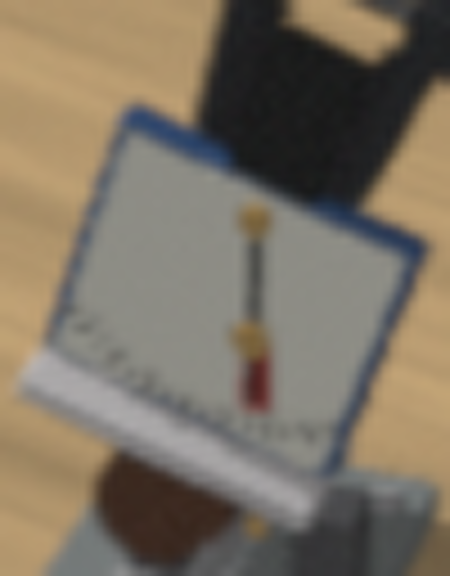

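The gauge is tipped 0.295 rad. The pointer (250,340) runs down into the red bar (258,383) and hangs still, the contact force is about 11 N, and the foot is within 5 mm of the crown's middle. Handing in.

```bash
python3 -c "
from plant import r
print(r.finish_job())"
```

```text
the job is handed in; nothing more can be done
None
```

I handed in the job at about 14 s with the stake arm latched and the gauge still held on the crown, tipped about 0.295 rad against a mark I measured at about 0.30; the hand-in returned no verdict.

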